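# Find the loose cover of the lamp control-gear box and push it open

## Task

One of the four identical covers on the grey control-gear box has come off its catch. With the fingertips press the covers one after another on their grooved end to find the one that rocks, then push that end down until the cover stands fully open, leave it open and take the hand away. Do not pick up or shift any of the things standing on and around the box.

Things in the scene. Friction and masses are not known exactly. Their poses are not given: they have to be found in the camera images.
- console: The grey control-gear box, fixed to the bench: 160 mm (its x) by 400 mm (its y), flat deck 90 mm above the bench. Origin at the centre of its underside; its x axis points away from the robot at yaw 0, y along the row of covers, z up. Four identical covers lie flush in the deck in a row, centred at y = +145, +60, -60, -145 mm (cover1 to cover4).
- cover1_press (a point): The place to press cover1: middle of the grooved area on its top face, flush with the deck, 50 mm from its pivot. The cover is a 95 mm (x) by 66 mm (y) by 5 mm plate on a crosswise pivot pin (along the box's y), which lies 30 mm behind the box's centre (box x = +30 mm) at deck level; its grooved long arm reaches 70 mm from the pivot towards the box's -x side, its short arm 25 mm the other way. The point moves with the cover.
- cover1 (a joint): Tilt of cover1 in rad: 0 shut and flush, growing as its grooved long arm goes down into the bay and its short arm comes up, 0.75 at its stop. The loose cover (any of the four) gives under 3 to 4 N at the press point and stays at whatever tilt it is left; its bay is empty to 65 mm below the deck (a tip pushed 40 mm below the deck at the press point brings it to the stop). The other three are held from beneath and give no more than 2 mm.
- cover2_press (a point): The place to press cover2: middle of the grooved area on its top face, flush with the deck, 50 mm from its pivot. The cover is a 95 mm (x) by 66 mm (y) by 5 mm plate on a crosswise pivot pin (along the box's y), which lies 30 mm behind the box's centre (box x = +30 mm) at deck level; its grooved long arm reaches 70 mm from the pivot towards the box's -x side, its short arm 25 mm the other way. The point moves with the cover.
- cover2 (a joint): Tilt of cover2 in rad: 0 shut and flush, growing as its grooved long arm goes down into the bay and its short arm comes up, 0.75 at its stop. The loose cover (any of the four) gives under 3 to 4 N at the press point and stays at whatever tilt it is left; its bay is empty to 65 mm below the deck (a tip pushed 40 mm below the deck at the press point brings it to the stop). The other three are held from beneath and give no more than 2 mm.
- cover3_press (a point): The place to press cover3: middle of the grooved area on its top face, flush with the deck, 50 mm from its pivot. The cover is a 95 mm (x) by 66 mm (y) by 5 mm plate on a crosswise pivot pin (along the box's y), which lies 30 mm behind the box's centre (box x = +30 mm) at deck level; its grooved long arm reaches 70 mm from the pivot towards the box's -x side, its short arm 25 mm the other way. The point moves with the cover.
- cover3 (a joint): Tilt of cover3 in rad: 0 shut and flush, growing as its grooved long arm goes down into the bay and its short arm comes up, 0.75 at its stop. The loose cover (any of the four) gives under 3 to 4 N at the press point and stays at whatever tilt it is left; its bay is empty to 65 mm below the deck (a tip pushed 40 mm below the deck at the press point brings it to the stop). The other three are held from beneath and give no more than 2 mm.
- cover4_press (a point): The place to press cover4: middle of the grooved area on its top face, flush with the deck, 50 mm from its pivot. The cover is a 95 mm (x) by 66 mm (y) by 5 mm plate on a crosswise pivot pin (along the box's y), which lies 30 mm behind the box's centre (box x = +30 mm) at deck level; its grooved long arm reaches 70 mm from the pivot towards the box's -x side, its short arm 25 mm the other way. The point moves with the cover.
- cover4 (a joint): Tilt of cover4 in rad: 0 shut and flush, growing as its grooved long arm goes down into the bay and its short arm comes up, 0.75 at its stop. The loose cover (any of the four) gives under 3 to 4 N at the press point and stays at whatever tilt it is left; its bay is empty to 65 mm below the deck (a tip pushed 40 mm below the deck at the press point brings it to the stop). The other three are held from beneath and give no more than 2 mm.
- bulb_holder: Bystander, loose: a small stepped round bulb holder, 28 mm across, 26 mm high, standing on the box's deck on the wide middle rib. Origin at the centre of its underside.
- locknut: Bystander, loose: a brass ring nut, 28 mm across, 10 mm high, lying on the deck in the middle of the front strip. Origin at the centre of its underside.
- plug: Bystander, loose: a black multi-pin plug, about 65 x 36 x 30 mm, on the bench in front of the box, towards its +y end. Origin at the centre of its underside.
- ballast: Bystander, loose: a flat metal lamp ballast, about 110 x 88 x 23 mm, on the bench beyond the box's +y end. Origin at the centre of its underside.
- screw_jar: Bystander, loose: a small jar with a black lid, 48 mm across, 55 mm high, on the bench beyond the box's -y end. Origin at the centre of its underside.
- driver: Bystander, loose: a screwdriver lying on the bench behind the box (its +x side). Origin at the middle of its length, on the underside.
- lamp_cap: Bystander, loose: a round black rubber lamp cap, 60 mm across, 24 mm high, on the bench beyond the box's -y end, nearer the robot. Origin at the centre of its underside.

How it is judged:
By the outcome, as a careful person would: the job done as asked, in the order asked, and still so for the second after the job is handed in, with the robot touching nothing.
It also fails if it takes over 48 s, if anything falls off the work surface, if the arm or the gripper's body presses on something with over 40 N, if the wrist force passes 120 N, or if a joint passes its speed limit or range.

## Robot

A 7-joint arm with a two-finger parallel gripper is mounted at the origin on the work surface. World frame = base frame: x ahead of the robot, y to its left, z up, the work surface at z = 0. Lengths are in m, angles in rad, forces in N, time in s.
With the tool pointing down it reaches from about 0.4 to 0.85 m from the base axis. Payload 4.5 kg.
Tool frame: the origin (TCP) lies on the centre line of the jaws, within the pads' length; the fingertips stand 25 mm ahead of it and the grasp point (between the pads) lies 6 mm ahead of it; z points along the fingers, y is the direction in which the jaws open and shut (so a half turn about z gives the same grasp; the last joint's range is limited). The gripper opens to 88 mm and grips with 3 to 60 N. Pads are 18 mm wide; open, the fingers measure 123 mm over their backs; the gripper's body (75 mm by 187 mm) begins 45 mm behind the grasp point.
Start: joints at [-1.067, 0.689, -0.195, 1.565, 0.157, 0.902, -0.215], TCP at [0.283, 0.557, 0.264] pointing down, gripper open.
Joint ranges: [-3.01, 3.01], [-0.46, 2.08], [-1.47, 1.51], [0.13, 2.56], [-1, 4.14], [0.04, 2.09], [-2.66, 2.66]. Speed limits (rad/s): [2.57, 2.57, 3.14, 3.14, 3.14, 3.14, 3.14].

## Interface

Orientations are given as a unit quaternion [x, y, z, w].
In Python, from plant import r, eyes gives the robot as it stands.
- The arm moves only by the tool servo_tool, never from a script. Its argument "deltas" is a list of rows, each an object of numbers: "dx", "dy", "dz": the shift along the tool's x, y, z in units of 60 mm (1.0 is 60 mm); "ax", "ay", "az": the turn, a rotation vector about the tool's x, y, z in units of 6 degrees (1.0 is 6 degrees); "hand": the finger opening in mm, from 0 to 88.1. A call has 1 to 10 rows; each row is the pose to reach, as a shift and turn from the pose commanded when the call began, along the tool's axes at that moment; what a row does not reach only later rows make up. A row lasts 1/8 s, in which the tool goes at most 62.5 mm and 10.7 degrees, less where a joint would pass 70% of its speed; a pose out of reach is approached as far as the arm can. A call with a gripper value outside its range is refused whole. The fingers move at their own pace and stop on an object; "newtons" is the grip in N (left out, the last holds). Time passes only in rows, so rows that repeat a pose let the fingers close. It gives the time, the measured TCP pose, the force and the opening at its end, in the units of the state.
- r.get_state(): the state, without advancing time (a new reading comes with each control period).
- eyes.snapshot(name): name is "side" or "top" or "wrist"; returns (picture, depth): 400x640x3 uint8, red, green, blue; 400x640 float32, m along the optical axis (not along the pixel's ray), 0 where there is no reading.
- eyes.camera_model(name): a dict with "fx", "fy", "cx", "cy" (pixels), "k1" (the pictures are not rectified: a ray, as slopes to the right and down, at radius r is drawn at 1 + k1 r^2 times it, then the intrinsics apply), "pose" (4x4, takes a point from camera to world coordinates). Camera axes: x right, y up, looking along -z (the intrinsics and any distortion apply to the point x, -y, -z); pixel columns grow to the right and rows downward; lengths in m; the calibration is good to about 2 mm. A picture is of the moment at which its call begins: read the wrist's pose just before it. camera_model takes no time and is no camera call; for the wrist camera it gives the pose at the moment of the call.
- r.finish_job(): hands the job in, once; it reports no verdict.
The state is a dict: "clock": time; "q": joint angles; "qd": joint speeds; "joint_torque": joint torques, N m; "tool_pos": TCP position; "eef_rot": TCP orientation; "contact_force": force on the tool from outside, world axes, zero at the start; "moment": the same for the moment, N m; "opening": opening from 0.0 (shut) to 1.0 (fully open).
Only numpy, scipy, OpenCV 4.12 (cv2) and the standard library are available. Lean on these libraries where they do the work, as an engineer would, in place of code of your own. Each camera call takes 0.05 s, during which the arm holds its last target.

## Working session

There is one attempt and no reset: what is moved stays moved. The work goes in short steps, Python scripts to look and compute and a tool call to move; the robot and the scene stay as the last step left them, time stands still between calls to the robot, and variables do not carry over. Pictures are saved under pics/ and viewed, and the job is handed in when it is done.

Besides the shell and the picture viewer there is one more tool, called in YAML: its name, and indented under it one key for each argument. servo_tool: Moves the arm, as the interface text tells. Its arguments: {"type":"object","properties":{"deltas":{"type":"array","items":{"type":"object","properties":{"dx":{"type":"number"},"dy":{"type":"number"},"dz":{"type":"number"},"ax":{"type":"number"},"ay":{"type":"number"},"az":{"type":"number"},"hand":{"type":"number"}}}},"newtons":{"type":"number"}},"required":["deltas"]}

```bash
mkdir -p pics; ls; python3 - <<'E'
from plant import r, eyes
import cv2,numpy as np
s=r.get_state();print(s)
for n in ("side","top"):
    p,d=eyes.snapshot(n);cv2.imwrite(f"pics/{n}0.png",p[:,:,::-1]);np.save(f"pics/{n}0d.npy",d)
    print(n,eyes.camera_model(n))
E
```

```text
pics
{'clock': 0.0, 'q': array([-1.06720967,  0.6899573 , -0.19452182,  1.56633416,  0.15732084,
        0.90250109, -0.21512536]), 'qd': array([ 0.00138013,  0.00043879, -0.00200166,  0.00011992, -0.00249099,
        0.00048022, -0.0005453 ]), 'joint_torque': array([-1.25149018e-04, -5.27590442e+01, -1.26701698e+00, -1.53437376e+01,
       -5.26601414e-02,  6.46327069e-03,  1.60459613e-04]), 'tool_pos': array([0.28271408, 0.55675098, 0.26292948]), 'eef_rot': array([ 2.32701804e-01,  9.72547714e-01, -8.92040180e-04, -1.38810685e-04]), 'contact_force': array([ 0.2525559 , -0.32318494,  0.85983679]), 'moment': array([-0.00348531, -0.01311102,  0.006651  ]), 'opening': 0.9986537565920618}
side {'fx': 408.5342852736431, 'fy': 408.5342852736431, 'cx': 319.7854252260335, 'cy': 192.6811291122026, 'k1': -0.020949652342254155, 'pose': array([[ 0.89520168,  0.24332763, -0.37337061,  0.23856274],
       [-0.44513459,  0.52891367, -0.7225687 , -0.5917179 ],
       [ 0.02165989,  0.81304489,  0.58179795,  0.58971494],
       [ 0.        ,  0.        ,  0.        ,  1.        ]])}
top {'fx': 375.4048474569208, 'fy': 375.4048474569208, 'cx': 317.99708665208766, 'cy': 198.64449988674625, 'k1': 0.02899789805618293, 'pose': array([[ 1.12286285e-03,  9.90154270e-01, -1.39975931e-01,
         4.37030633e-01],
       [-9.99979731e-01,  2.34541788e-04, -6.36257630e-03,
         4.54953824e-02],
       [-6.26710188e-03,  1.39980238e-01,  9.90134464e-01,
         9.52536243e-01],
       [ 0.00000000e+00,  0.00000000e+00,  0.00000000e+00,
         1.00000000e+00]])}
```

View pics/top0.png

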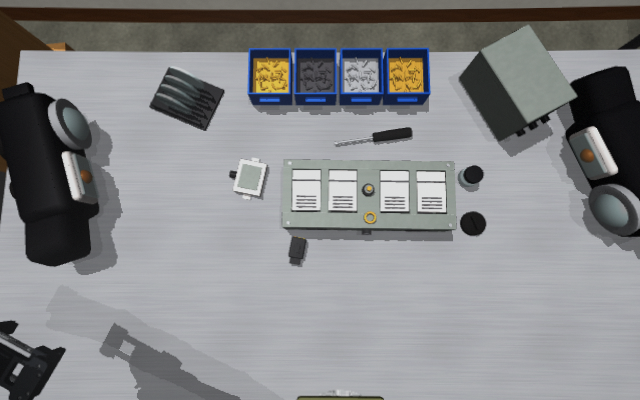

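View pics/side0.png

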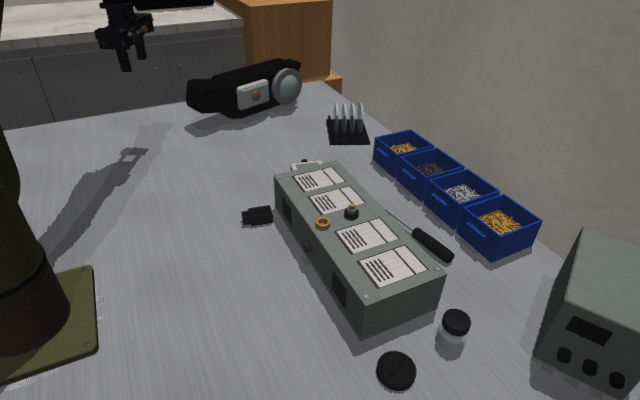

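The box is at about (368,195) in the top view, with its row of covers along world y. I'll enlarge both views to read the corners.

```bash
python3 - <<'E'
import cv2
p=cv2.imread("pics/top0.png")[145:245,270:470];cv2.imwrite("pics/top0c.png",cv2.resize(p,None,fx=4,fy=4,interpolation=cv2.INTER_CUBIC))
p=cv2.imread("pics/side0.png")[150:340,260:460];cv2.imwrite("pics/side0c.png",cv2.resize(p,None,fx=3,fy=3,interpolation=cv2.INTER_CUBIC))
E
```

```text
(no output)
```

View pics/top0c.png

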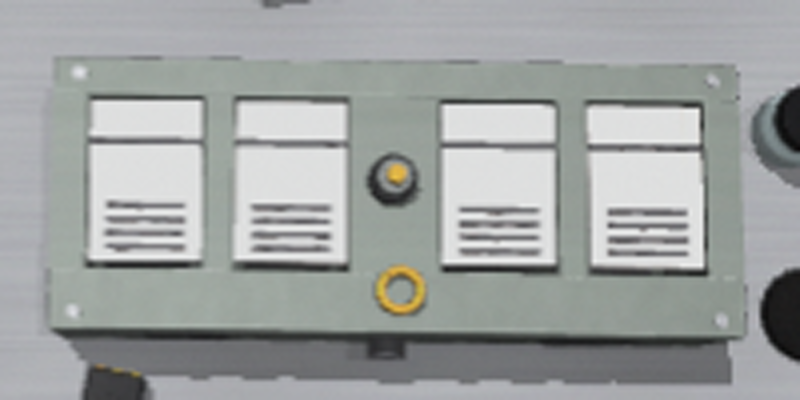

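View pics/side0c.png

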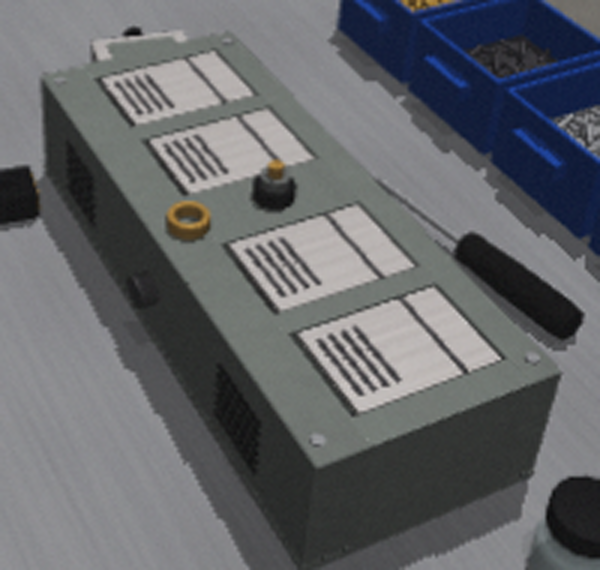

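Top crop: groove middles at about (145,226), (291,228), (500,230) and (648,232), deck corners at (53,57), (737,66), (745,338) and (50,328). Side crop: grooves at about (143,95), (187,158), (272,272) and (347,346). The nut and bulb holder sit on the middle rib.

```bash
cat > h.py <<'E'
import numpy as np
def ray(m,u,v):
    x=(u-m['cx'])/m['fx'];y=(v-m['cy'])/m['fy'];rd=np.hypot(x,y);t=rd
    for _ in range(20): t=rd/(1+m['k1']*t*t)
    k=t/rd if rd else 1
    d=m['pose'][:3,:3]@np.array([x*k,-y*k,-1]);return m['pose'][:3,3],d
def atz(m,u,v,z):
    o,d=ray(m,u,v);return o+d*(z-o[2])/d[2]
def tri(a,b):
    A=[];B=[]
    for o,d in(a,b):
        d=d/np.linalg.norm(d);P=np.eye(3)-np.outer(d,d);A.append(P);B.append(P@o)
    return np.linalg.lstsq(np.vstack(A),np.hstack(B),rcond=None)[0]
E
python3 - <<'E'
from plant import r,eyes
from h import *
np.set_printoptions(precision=4,suppress=True)
T=eyes.camera_model('top');S=eyes.camera_model('side')
f=lambda u,v:(270+(u+.5)/4-.5,145+(v+.5)/4-.5)
g=lambda u,v:(260+(u+.5)/3-.5,150+(v+.5)/3-.5)
tg=[(145,226),(291,228),(500,230),(648,232)];sg=[(143,95),(187,158),(272,272),(347,346)]
for a,b in zip(tg,sg): print(tri(ray(T,*f(*a)),ray(S,*g(*b))),atz(T,*f(*a),.09),atz(S,*g(*b),.09))
tc=[(53,57),(737,66),(745,338),(50,328)]; sc=[None,(558,374),(317,466),(42,73)]
W=[]
for a,b in zip(tc,sc):
    w=atz(T,*f(*a),.09);W.append(w);print('c',w, atz(S,*g(*b),.09) if b else '', tri(ray(T,*f(*a)),ray(S,*g(*b))) if b else '')
W=np.array(W);print(W.mean(0),np.linalg.norm(W[0]-W[1]),np.linalg.norm(W[1]-W[2]))
e=(W[0]+W[3]-W[1]-W[2]);yaw=np.arctan2(-e[0],e[1]);print('yaw',yaw)
c=W.mean(0)
for y in(.145,.06,-.06,-.145):
    print(c[:2]+np.array([[np.cos(yaw),-np.sin(yaw)],[np.sin(yaw),np.cos(yaw)]])@[-.02,y])
d=np.load('pics/top0d.npy');print(d[200,368-10], d[190,320])
E
```

```text
[0.5535 0.0791 0.0896] [0.5532 0.0791 0.09  ] [0.5535 0.0784 0.09  ]
[ 0.5499 -0.0046  0.0908] [ 0.552  -0.0054  0.09  ] [ 0.5483 -0.0032  0.09  ]
[ 0.5483 -0.1253  0.0873] [ 0.5509 -0.1261  0.09  ] [ 0.5435 -0.1272  0.09  ]
[ 0.5467 -0.2072  0.1   ] [ 0.5498 -0.2111  0.09  ] [ 0.5511 -0.1989  0.09  ]
c [0.6536 0.1339 0.09  ]  
c [ 0.6477 -0.2666  0.09  ] [ 0.6456 -0.2674  0.09  ] [ 0.6474 -0.2667  0.0887]
c [ 0.4889 -0.2634  0.09  ] [ 0.4913 -0.2638  0.09  ] [ 0.4899 -0.2638  0.0904]
c [0.494  0.1334 0.09  ] [0.4974 0.1363 0.09  ] [0.495  0.1327 0.0927]
[ 0.571  -0.0657  0.09  ] 0.40057898365772726 0.15883356703555254
yaw -0.013908895862620013
[0.5531 0.0796]
[ 0.5519 -0.0054]
[ 0.5502 -0.1254]
[ 0.549  -0.2104]
0.87265235 0.96181786
```

```bash
cat > go.py <<'E'
import sys
from plant import r
from h import *
from scipy.spatial.transform import Rotation as Ro
# go.py x y z : row needed to reach TCP with tool y along box +x, pointing down
s=r.get_state();R=Ro.from_quat(s['eef_rot']);p=np.array(s['tool_pos'])
t=np.array([float(a) for a in sys.argv[1:4]])
yaw=-.0139;Y=np.array([np.cos(yaw),np.sin(yaw),0]);Z=np.array([0,0,-1.]);X=np.cross(Y,Z)
D=R.inv()*Ro.from_matrix(np.c_[X,Y,Z])
print('t',s['clock'],'p',p.round(4),'F',s['contact_force'].round(2),'open',s['opening'])
print('d',(R.inv().apply(t-p)/.06).round(3),'a',(D.as_rotvec()*180/np.pi/6).round(3),'deg total',D.magnitude()*57.3)
E
python3 go.py .557 .0795 .2
```

```text
t 0.1 p [0.2827 0.5568 0.263 ] F [-0.32  0.05  0.57] open 1.001363085402359
d [-7.676 -5.023  1.059] a [-1.3000e-02  1.0000e-02  1.0648e+01] deg total 63.89014571787112
```

servo_tool:
  deltas:
    - {"dx":-0.8,"dy":-0.5,"dz":0,"az":1.1,"hand":0}
    - {"dx":-1.6,"dy":-1.05,"dz":0,"az":2.2,"hand":0}
    - {"dx":-2.4,"dy":-1.57,"dz":0.1,"az":3.4,"hand":0}
    - {"dx":-3.2,"dy":-2.1,"dz":0.2,"az":4.5,"hand":0}
    - {"dx":-4.0,"dy":-2.6,"dz":0.4,"az":5.6,"hand":0}
    - {"dx":-4.8,"dy":-3.14,"dz":0.5,"az":6.7,"hand":0}
    - {"dx":-5.6,"dy":-3.66,"dz":0.7,"az":7.9,"hand":0}
    - {"dx":-6.4,"dy":-4.19,"dz":0.8,"az":9.0,"hand":0}
    - {"dx":-7.1,"dy":-4.65,"dz":1.0,"az":10.0,"hand":0}
    - {"dx":-7.676,"dy":-5.023,"dz":1.06,"az":10.65,"hand":0}

```text
schema error: expected keys dx, dy, dz, ax, ay, az, hand
```

```bash
python3 go.py .555 .0795 .13;python3 - <<'E'
from plant import r, eyes
import cv2,numpy as np
for n in ("side","wrist"):
    p,d=eyes.snapshot(n);cv2.imwrite(f"pics/{n}1.png",p[:,:,::-1])
E
```

```text
t 0.1 p [0.2827 0.5568 0.263 ] F [-0.32  0.05  0.57] open 1.001363085402359
d [-7.647 -5.036  2.226] a [-1.3000e-02  1.0000e-02  1.0648e+01] deg total 63.89014571787112
```

View pics/side1.png

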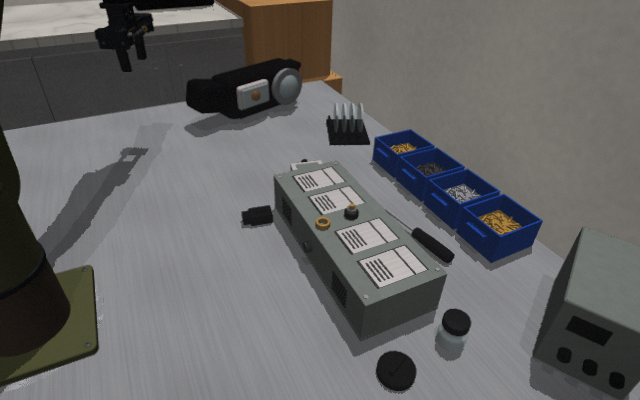

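View pics/wrist1.png

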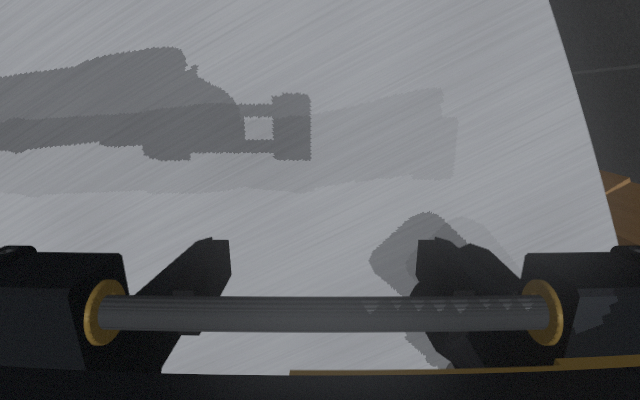

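The call was refused because every key must be given. The pictures show the arm still at its start, so I'll send it again in full.

servo_tool:
  deltas:
    - {"dx":-0.8,"dy":-0.5,"dz":0,"ax":0,"ay":0,"az":1.1,"hand":0}
    - {"dx":-1.6,"dy":-1.05,"dz":0,"ax":0,"ay":0,"az":2.2,"hand":0}
    - {"dx":-2.4,"dy":-1.57,"dz":0.1,"ax":0,"ay":0,"az":3.4,"hand":0}
    - {"dx":-3.2,"dy":-2.1,"dz":0.2,"ax":0,"ay":0,"az":4.5,"hand":0}
    - {"dx":-4.0,"dy":-2.6,"dz":0.4,"ax":0,"ay":0,"az":5.6,"hand":0}
    - {"dx":-4.8,"dy":-3.14,"dz":0.5,"ax":0,"ay":0,"az":6.7,"hand":0}
    - {"dx":-5.6,"dy":-3.66,"dz":0.7,"ax":0,"ay":0,"az":7.9,"hand":0}
    - {"dx":-6.4,"dy":-4.19,"dz":0.8,"ax":0,"ay":0,"az":9.0,"hand":0}
    - {"dx":-7.1,"dy":-4.65,"dz":1.0,"ax":0,"ay":0,"az":10.0,"hand":0}
    - {"dx":-7.68,"dy":-5.02,"dz":1.06,"ax":0,"ay":0,"az":10.65,"hand":0}

```text
clock: 1.45
tool_pos: [0.5579, 0.0778, 0.1994]
eef_rot: [0.714, 0.701, -0.001, -0.0]
contact_force: [0.6, -0.1, 0.0]
opening: 0.004
```

```bash
python3 go.py .555 .0795 .13;python3 - <<'E'
from plant import r, eyes
import cv2,numpy as np
for n in ("side","wrist"):
    p,d=eyes.snapshot(n);cv2.imwrite(f"pics/{n}2.png",p[:,:,::-1])
E
```

```text
t 1.45 p [0.5579 0.0778 0.1994] F [ 0.57 -0.07  0.01] open 0.003784616885865318
d [ 0.028 -0.048  1.156] a [-0.009  0.007 -0.042] deg total 0.26352021827325883
```

View pics/side2.png

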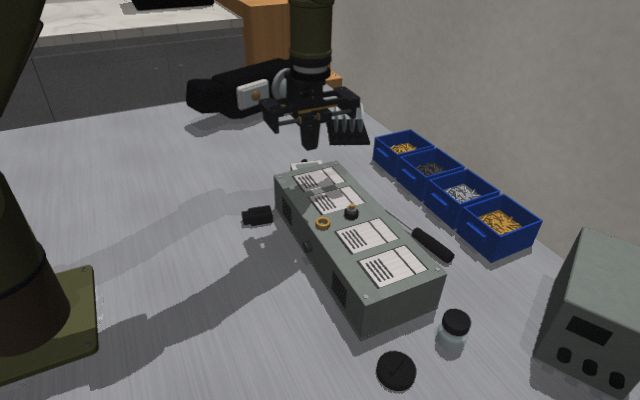

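View pics/wrist2.png

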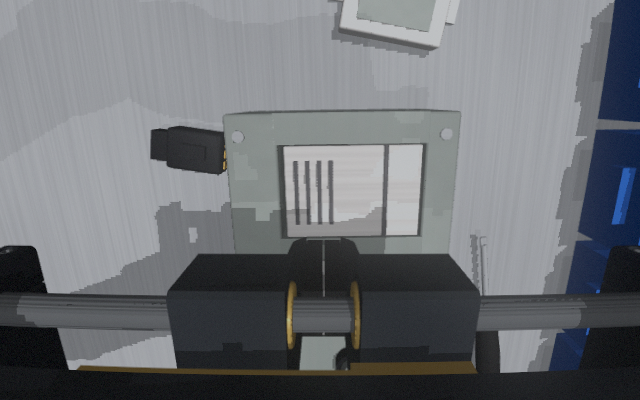

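The hand is closed over cover1 at about (333,195) in the wrist view, with the jaws along the box's x. Next I lower to just above the deck, then press in small steps.

servo_tool:
  deltas:
    - {"dx":0.0,"dy":-0.03,"dz":0.6,"ax":0,"ay":0,"az":-0.04,"hand":0}
    - {"dx":0.0,"dy":-0.03,"dz":1.1,"ax":0,"ay":0,"az":-0.04,"hand":0}
    - {"dx":0.0,"dy":-0.03,"dz":1.3,"ax":0,"ay":0,"az":-0.04,"hand":0}
    - {"dx":0.0,"dy":-0.03,"dz":1.3,"ax":0,"ay":0,"az":-0.04,"hand":0}
    - {"dx":0.0,"dy":-0.03,"dz":1.35,"ax":0,"ay":0,"az":-0.04,"hand":0}
    - {"dx":0.0,"dy":-0.03,"dz":1.4,"ax":0,"ay":0,"az":-0.04,"hand":0}

```text
clock: 2.3
tool_pos: [0.5563, 0.0804, 0.1169]
eef_rot: [0.711, 0.704, 0.001, 0.001]
contact_force: [0.3, 0.1, -0.1]
opening: 0.005
```

```bash
python3 go.py .555 .0795 .11
```

```text
t 2.3 p [0.5563 0.0804 0.1169] F [ 0.25  0.1  -0.1 ] open 0.0053546499220084205
d [-0.014 -0.022  0.115] a [ 0.018 -0.004  0.037] deg total 0.24900838223085725
```

Tip about 2 mm above the deck. Next press: a command of about 7 mm more.

servo_tool:
  deltas:
    - {"dx":0,"dy":0,"dz":0.03,"ax":0,"ay":0,"az":0,"hand":0}
    - {"dx":0,"dy":0,"dz":0.06,"ax":0,"ay":0,"az":0,"hand":0}
    - {"dx":0,"dy":0,"dz":0.09,"ax":0,"ay":0,"az":0,"hand":0}
    - {"dx":0,"dy":0,"dz":0.12,"ax":0,"ay":0,"az":0,"hand":0}
    - {"dx":0,"dy":0,"dz":0.12,"ax":0,"ay":0,"az":0,"hand":0}

```text
clock: 2.92
tool_pos: [0.556, 0.0802, 0.1149]
eef_rot: [0.711, 0.703, 0.001, 0.001]
contact_force: [-11.2, -1.0, 50.5]
opening: 0.004
```

Cover1 is held: about 50 N with no give (tip 0.0899). Next, cover2, with a gentler press.

servo_tool:
  deltas:
    - {"dx":0,"dy":0,"dz":-0.4,"ax":0,"ay":0,"az":0,"hand":0}
    - {"dx":-0.4,"dy":0,"dz":-0.45,"ax":0,"ay":0,"az":0,"hand":0}
    - {"dx":-1.0,"dy":0,"dz":-0.45,"ax":0,"ay":0,"az":0,"hand":0}
    - {"dx":-1.42,"dy":0,"dz":-0.4,"ax":0,"ay":0,"az":0,"hand":0}
    - {"dx":-1.42,"dy":0,"dz":-0.25,"ax":0,"ay":0,"az":0,"hand":0}
    - {"dx":-1.42,"dy":0,"dz":-0.12,"ax":0,"ay":0,"az":0,"hand":0}
    - {"dx":-1.42,"dy":0,"dz":-0.12,"ax":0,"ay":0,"az":0,"hand":0}

```text
clock: 3.8
tool_pos: [0.5547, -0.003, 0.1155]
eef_rot: [0.71, 0.704, 0.0, -0.001]
contact_force: [0.1, 0.4, -0.5]
opening: 0.003
```

servo_tool:
  deltas:
    - {"dx":0,"dy":0,"dz":0.03,"ax":0,"ay":0,"az":0,"hand":0}
    - {"dx":0,"dy":0,"dz":0.06,"ax":0,"ay":0,"az":0,"hand":0}
    - {"dx":0,"dy":0,"dz":0.08,"ax":0,"ay":0,"az":0,"hand":0}
    - {"dx":0,"dy":0,"dz":0.08,"ax":0,"ay":0,"az":0,"hand":0}

```text
clock: 4.3
tool_pos: [0.5548, -0.0031, 0.1149]
eef_rot: [0.71, 0.704, 0.001, -0.0]
contact_force: [-8.0, 1.3, 37.0]
opening: 0.004
```

Cover2 is held too. To get to cover3 I cross the middle rib high, with the tip about 70 mm above the deck.

servo_tool:
  deltas:
    - {"dx":0,"dy":0,"dz":-0.6,"ax":0,"ay":0,"az":0,"hand":0}
    - {"dx":0,"dy":0,"dz":-1.2,"ax":0,"ay":0,"az":0,"hand":0}
    - {"dx":-0.5,"dy":0,"dz":-1.3,"ax":0,"ay":0,"az":0,"hand":0}
    - {"dx":-1.1,"dy":0,"dz":-1.3,"ax":0,"ay":0,"az":0,"hand":0}
    - {"dx":-1.7,"dy":0,"dz":-1.3,"ax":0,"ay":0,"az":0,"hand":0}
    - {"dx":-2.04,"dy":0,"dz":-1.3,"ax":0,"ay":0,"az":0,"hand":0}
    - {"dx":-2.04,"dy":0,"dz":-0.8,"ax":0,"ay":0,"az":0,"hand":0}
    - {"dx":-2.04,"dy":0,"dz":-0.3,"ax":0,"ay":0,"az":0,"hand":0}
    - {"dx":-2.04,"dy":0,"dz":-0.12,"ax":0,"ay":0,"az":0,"hand":0}
    - {"dx":-2.04,"dy":0,"dz":-0.1,"ax":0,"ay":0,"az":0,"hand":0}

```text
clock: 5.55
tool_pos: [0.5535, -0.1266, 0.1169]
eef_rot: [0.71, 0.704, -0.0, -0.001]
contact_force: [-0.1, 0.9, 0.1]
opening: 0.004
```

servo_tool:
  deltas:
    - {"dx":0,"dy":0,"dz":0.03,"ax":0,"ay":0,"az":0,"hand":0}
    - {"dx":0,"dy":0,"dz":0.06,"ax":0,"ay":0,"az":0,"hand":0}
    - {"dx":0,"dy":0,"dz":0.08,"ax":0,"ay":0,"az":0,"hand":0}
    - {"dx":0,"dy":0,"dz":0.08,"ax":0,"ay":0,"az":0,"hand":0}

```text
clock: 6.05
tool_pos: [0.5543, -0.1274, 0.1151]
eef_rot: [0.711, 0.703, 0.001, 0.001]
contact_force: [-3.4, 1.3, 14.9]
opening: 0.007
```

Cover3 is held as well: 15 N and no give. On to cover4.

servo_tool:
  deltas:
    - {"dx":0,"dy":0,"dz":-0.4,"ax":0,"ay":0,"az":0,"hand":0}
    - {"dx":-0.4,"dy":0,"dz":-0.45,"ax":0,"ay":0,"az":0,"hand":0}
    - {"dx":-1.0,"dy":0,"dz":-0.45,"ax":0,"ay":0,"az":0,"hand":0}
    - {"dx":-1.39,"dy":0,"dz":-0.4,"ax":0,"ay":0,"az":0,"hand":0}
    - {"dx":-1.39,"dy":0,"dz":-0.25,"ax":0,"ay":0,"az":0,"hand":0}
    - {"dx":-1.39,"dy":0,"dz":-0.12,"ax":0,"ay":0,"az":0,"hand":0}
    - {"dx":-1.39,"dy":0,"dz":-0.1,"ax":0,"ay":0,"az":0,"hand":0}

```text
clock: 6.92
tool_pos: [0.5526, -0.2087, 0.1176]
eef_rot: [0.71, 0.704, 0.0, -0.001]
contact_force: [0.4, 0.5, -0.8]
opening: 0.005
```

servo_tool:
  deltas:
    - {"dx":0,"dy":0,"dz":0.03,"ax":0,"ay":0,"az":0,"hand":0}
    - {"dx":0,"dy":0,"dz":0.06,"ax":0,"ay":0,"az":0,"hand":0}
    - {"dx":0,"dy":0,"dz":0.08,"ax":0,"ay":0,"az":0,"hand":0}
    - {"dx":0,"dy":0,"dz":0.08,"ax":0,"ay":0,"az":0,"hand":0}

```text
clock: 7.42
tool_pos: [0.5529, -0.2104, 0.1138]
eef_rot: [0.71, 0.704, 0.0, -0.0]
contact_force: [0.8, 0.5, 1.5]
opening: 0.005
```

```bash
python3 go.py .5535 -.2104 .08
```

```text
t 7.425 p [ 0.5529 -0.2104  0.1138] F [0.77 0.46 1.46] open 0.005220498744152034
d [-0.001  0.009  0.563] a [ 0.004 -0.004  0.041] deg total 0.2499554634595103
```

Cover4 gives: the tip is 1 mm below the deck at only 1.5 N. I'll push on, watching the force.

servo_tool:
  deltas:
    - {"dx":0,"dy":0,"dz":0.06,"ax":0,"ay":0,"az":0,"hand":0}
    - {"dx":0,"dy":0,"dz":0.12,"ax":0,"ay":0,"az":0,"hand":0}
    - {"dx":0,"dy":0,"dz":0.16,"ax":0,"ay":0,"az":0,"hand":0}

```text
clock: 7.8
tool_pos: [0.5534, -0.2109, 0.104]
eef_rot: [0.711, 0.704, 0.0, 0.001]
contact_force: [-0.2, 1.4, 3.0]
opening: 0.006
```

servo_tool:
  deltas:
    - {"dx":0,"dy":0,"dz":0.06,"ax":0,"ay":0,"az":0,"hand":0}
    - {"dx":0,"dy":0,"dz":0.12,"ax":0,"ay":0,"az":0,"hand":0}
    - {"dx":0,"dy":0,"dz":0.18,"ax":0,"ay":0,"az":0,"hand":0}
    - {"dx":0,"dy":0,"dz":0.24,"ax":0,"ay":0,"az":0,"hand":0}
    - {"dx":0,"dy":0,"dz":0.3,"ax":0,"ay":0,"az":0,"hand":0}
    - {"dx":0,"dy":0,"dz":0.32,"ax":0,"ay":0,"az":0,"hand":0}

```text
clock: 8.55
tool_pos: [0.5523, -0.2108, 0.0845]
eef_rot: [0.711, 0.704, -0.0, -0.0]
contact_force: [-0.1, -0.7, 2.6]
opening: 0.002
```

Depth 30 mm at 2.6 N, so not at the stop yet.

servo_tool:
  deltas:
    - {"dx":0,"dy":0,"dz":0.04,"ax":0,"ay":0,"az":0,"hand":0}
    - {"dx":0,"dy":0,"dz":0.08,"ax":0,"ay":0,"az":0,"hand":0}
    - {"dx":0,"dy":0,"dz":0.12,"ax":0,"ay":0,"az":0,"hand":0}
    - {"dx":0,"dy":0,"dz":0.12,"ax":0,"ay":0,"az":0,"hand":0}

```text
clock: 9.05
tool_pos: [0.5527, -0.2108, 0.0792]
eef_rot: [0.711, 0.704, 0.0, 0.0]
contact_force: [-3.3, 1.2, 15.6]
opening: 0.008
```

15.6 N at 36 mm depth: that looks like the stop. One small extra push to confirm.

servo_tool:
  deltas:
    - {"dx":0,"dy":0,"dz":0.03,"ax":0,"ay":0,"az":0,"hand":0}
    - {"dx":0,"dy":0,"dz":0.03,"ax":0,"ay":0,"az":0,"hand":0}
    - {"dx":0,"dy":0,"dz":0.03,"ax":0,"ay":0,"az":0,"hand":0}

```text
clock: 9.43
tool_pos: [0.5528, -0.2108, 0.0789]
eef_rot: [0.711, 0.704, 0.0, 0.0]
contact_force: [-6.5, 2.7, 27.4]
opening: 0.008
```

```bash
python3 go.py .5535 -.2104 .08
```

```text
t 9.425 p [ 0.5528 -0.2108  0.0789] F [-6.46  2.69 27.44] open 0.008169924738618429
d [ 0.007  0.012 -0.018] a [0.01  0.003 0.036] deg total 0.22353905681197211
```

The stop is firm. Now I lift straight up and look.

servo_tool:
  deltas:
    - {"dx":0,"dy":0,"dz":-0.15,"ax":0,"ay":0,"az":0,"hand":0}
    - {"dx":0,"dy":0,"dz":-0.4,"ax":0,"ay":0,"az":0,"hand":0}
    - {"dx":0,"dy":0,"dz":-0.8,"ax":0,"ay":0,"az":0,"hand":0}
    - {"dx":0,"dy":0,"dz":-1.5,"ax":0,"ay":0,"az":0,"hand":0}
    - {"dx":0,"dy":0,"dz":-2.3,"ax":0,"ay":0,"az":0,"hand":0}
    - {"dx":0,"dy":-0.5,"dz":-3.0,"ax":0,"ay":0,"az":0,"hand":0}
    - {"dx":0.5,"dy":-1.2,"dz":-3.0,"ax":0,"ay":0,"az":0,"hand":0}
    - {"dx":1.2,"dy":-1.9,"dz":-3.0,"ax":0,"ay":0,"az":0,"hand":0}
    - {"dx":1.9,"dy":-2.0,"dz":-3.0,"ax":0,"ay":0,"az":0,"hand":0}
    - {"dx":1.9,"dy":-2.0,"dz":-3.0,"ax":0,"ay":0,"az":0,"hand":0}

```text
clock: 10.68
tool_pos: [0.4332, -0.0925, 0.2563]
eef_rot: [0.709, 0.706, 0.0, -0.001]
contact_force: [0.8, -1.1, -0.3]
opening: 0.003
```

```bash
python3 - <<'E'
from plant import r, eyes
import cv2,numpy as np
from h import *
P={}
for n in ("side","top"):
    p,d=eyes.snapshot(n);P[n]=p[:,:,::-1];np.save(f"pics/{n}3d.npy",d)
a=cv2.resize(P["side"][140:400,230:500],None,fx=2,fy=2)[:520]
b=cv2.resize(P["top"],None,fx=1,fy=1)
cv2.imwrite("pics/side3.png",a);cv2.imwrite("pics/top3.png",P["top"])
d=np.load("pics/side3d.npy");m=eyes.camera_model("side")
# cover4 profile in box frame from side depth
c=np.array([.571,-.0657]);yaw=-.0139;pts=[]
for v in range(200,340):
  for u in range(300,460):
    if d[v,u]>0:
        o,k=ray(m,u,v);p=o+k*d[v,u];q=p[:2]-c
        x=np.cos(yaw)*q[0]+np.sin(yaw)*q[1];y=-np.sin(yaw)*q[0]+np.cos(yaw)*q[1]
        if abs(y+.145)<.02: pts.append((x,p[2]))
pts=np.array(pts)
for x in np.arange(-.07,.09,.01):
    s=abs(pts[:,0]-x)<.005
    if s.any(): print(round(x,3),np.median(pts[s,1]).round(4),s.sum())
s=r.get_state();print(s['clock'],s['tool_pos'],s['contact_force'])
E
```

```text
-0.07 0.0902 114
-0.06 0.09 112
-0.05 0.0901 114
-0.04 0.0893 15
-0.02 0.0469 27
-0.01 0.0536 111
0.0 0.0626 130
0.01 0.0707 149
0.02 0.0807 166
0.03 0.0902 155
0.04 0.0991 164
0.05 0.105 54
0.06 0.0898 40
0.07 0.09 95
0.08 0.0899 46
10.775 [ 0.43424091 -0.0958271   0.25617596] [ 0.05763692 -1.01977887 -0.77955418]
```

View pics/side3.png

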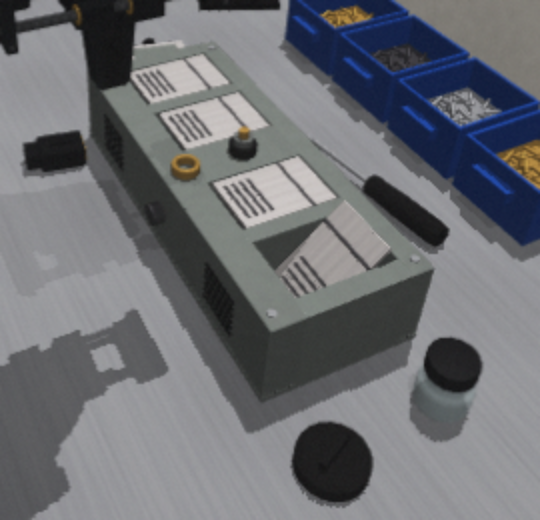

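View pics/top3.png

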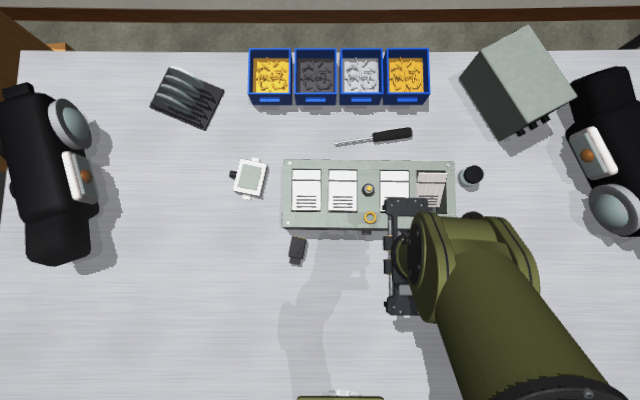

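Cover4 stands open and the bystanders look untouched. Before handing in I'll fit the tilt more carefully from the saved depth.

```bash
python3 - <<'E'
from plant import r, eyes
from h import *
d=np.load("pics/side3d.npy");m=eyes.camera_model("side");c=np.array([.571,-.0657]);yaw=-.0139;P=[]
for v in range(200,340):
  for u in range(300,460):
    if d[v,u]>0:
        o,k=ray(m,u,v);p=o+k*d[v,u];q=p[:2]-c
        x=np.cos(yaw)*q[0]+np.sin(yaw)*q[1];y=-np.sin(yaw)*q[0]+np.cos(yaw)*q[1]
        if abs(y+.145)<.025 and -.005<x<.043: P.append((x,y,p[2]))
P=np.array(P);n=np.linalg.svd(P-P.mean(0))[2][2];print(n,np.arctan2(abs(n[0]),abs(n[2])))
# object shift: top image differences outside arm
a=np.load('pics/top0d.npy');b=np.load('pics/top3d.npy')
D=abs(a-b)>.008
for nm,(u0,v0,u1,v1) in dict(bulb=(360,180,378,198),plug=(285,232,310,268),ballast=(225,150,272,202),jar=(458,160,488,192),driver=(330,122,418,150)).items(): print(nm,D[v0:v1,u0:u1].sum())
E
```

```text
[ 0.68109897  0.00671255 -0.73216059] 0.749283482693549
bulb 4
plug 10
ballast 17
jar 16
driver 25
```

Tilt is 0.749 rad, so the cover is at its stop. The bystanders have not moved, only edge noise shows. Handing in.

```bash
python3 -c "
from plant import r
print(r.finish_job()); print(r.get_state()['clock'])"
```

```text
the job is handed in; nothing more can be done
None
the job is handed in; nothing more can be done
```

Cover4 was the loose one. It now stands fully open, the hand is clear of it, and the job was handed in at about 11 s.

- **Finding it:** I pressed cover1, cover2 and cover3 in turn with the closed fingertips. They held with no measurable give at about 50, 37 and 15 N. Cover4 gave way at about 3 N.
- **Opening it:** I pushed its grooved end down until it met a firm stop about 36 mm below the deck, where the force rose to 27 N. I then lifted straight out and moved the hand clear.
- **Last checks:** After I withdrew, a depth fit gave a tilt of 0.749 rad against the stop's 0.75. The bulb holder, plug, ballast, jar and driver showed only edge noise in the top-view depth comparison. The locknut looked in place in the pictures. The lamp cap was half hidden by the arm in the last top view, so I judged it from the side picture only.
- **What went less well:**
  - The first move call was refused for missing keys and moved nothing.
  - The first press, on cover1, was harder than needed at about 50 N on the fingertips, though well under the 120 N wrist limit.

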